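# Lay the garnish board down on the bar mat

## Task

The small wooden garnish board has been left standing on its long edge on the black bar mat. Using only the outside of the fingers, push its upper part so that it tips over towards the mat's raised steel stop and lies flat, then push it along the mat until its edge sits flush against the stop, the board lying wholly on the mat. Never take the board between the fingers or lift it, and leave the glasses and other barware standing where they are.

Things in the scene. Friction and masses are not known exactly. Their poses are not given: they have to be found in the camera images.
- board: plain wooden board, a box 150 mm long (y), 100 mm high (z), 26 mm thick (x), 0.2 to 0.4 kg, loose; it stands at the start on a long edge, towards the robot's side of the mat. Origin: centre of that edge's underside. At the start z is up and x points at the steel stop within 0.15 rad. Tipped towards the stop it lies with z towards the stop and x down, a 26 mm high edge facing the robot's side
- middle (a point): centre of the board (50 mm along its z from its origin). About 1 to 2 N near the board's top tips it; past about 15 degrees it falls by itself, pivoting on its lower edge on the stop's side, and ends some 35 to 70 mm short of the stop
- edge_a (a point): point on the board's upper long edge (100 mm along its z, middle of the thickness), 65 mm along its +y; after tipping this edge is the one that goes against the stop
- edge_b (a point): the same, 65 mm along its -y
- bar_mat: black rubber bar mat, fixed: 240 mm (x) by 250 mm (y), top 6 mm above the bar. Origin: its centre, at bar height. +x points away from the robot, to a fixed steel stop, 12 mm thick, 20 mm higher than the mat, all along the far side, its face 105 mm along x from the origin. Sliding the lying board on the mat takes about 2 to 6 N
- stop (a point): middle of the foot of the stop's face, at the mat's top (105, 0, 6 mm in the mat's frame); its axes are the mat's, so a point's x here is 0 at the stop's face and negative on the robot's side
- tumbler_1: tumbler of thick green glass, 76 mm across the rim, 85 mm tall, loose; a bystander. Origin: centre of its foot. One of three small things close around the mat (165 to 200 mm from its centre, beside it or beyond the stop; which is where varies)
- tumbler_2: tumbler of thick green glass, 76 mm across the rim, 85 mm tall, loose; a bystander. Origin: centre of its foot. Also close around the mat
- jigger: small stainless double-cone measure, 46 mm across, 90 mm tall, loose; a bystander close around the mat. Origin: centre of its foot
- tumbler_3: tumbler of thick green glass, 76 mm across the rim, 85 mm tall, loose; a bystander. Origin: centre of its foot. Stands apart, towards the right
- shaker: stainless shaker with a cap, 88 mm across, 210 mm tall, loose; a bystander at one side. Origin: centre of its foot
- siphon: chrome soda siphon, 100 mm across, 285 mm tall, with spout and lever reaching 65 mm from its axis, loose; a bystander at one side. Origin: centre of its foot
- coasters: stack of six round wooden coasters, 96 mm across, 46 mm high, one piece; a bystander towards the left. Origin: centre of its underside
Things that resemble listed ones, but are neither listed nor needed, are in the scene too. There is more than one size of the board; the job needs the largest.

How it is judged:
On the way:
1. the board has been tipped over towards the stop and lies flat on the mat (angle between board's own x axis and vertical above 3.05 rad and height (world z) of middle below 0.026 m), for 0.1 s.
At the end, for the whole second after the job is handed in: The board lies flat on the mat (within 5 degrees) on the face that was towards the stop; both ends of its far edge are within 6 mm of the stop's face; it is wholly on the mat, its centre at most 49 mm to either side of the mat's middle line; it is at rest (angle between board's own x axis and vertical above 3.05 rad and x of edge_a in the frame of stop between -0.006 and 0.003 m and x of edge_b in the frame of stop between -0.006 and 0.003 m and y of middle in the frame of stop between -0.049 and 0.049 m and z of middle in the frame of stop between 0.008 and 0.018 m and linear speed of board below 0.01 m/s and angular speed of board below 0.1 rad/s); the robot touches nothing.
It fails at once if the board is lifted or carried ((angle between board's own x axis and vertical above 2.99 rad and height (world z) of middle above 0.04 m) or (angle between board's own z axis and vertical below 0.1 rad and height (world z) of middle above 0.068 m) or height (world z) of middle above 0.078 m).
It fails at once if the board is taken between the fingers (x of the grasp point in the frame of middle between -0.011 and 0.011 m and y of the grasp point in the frame of middle between -0.073 and 0.073 m and z of the grasp point in the frame of middle between -0.06 and 0.06 m).
It fails at once if a glass or another piece of barware is knocked or shifted by more than 20 mm (distance of any of tumbler_1, tumbler_2, tumbler_3, jigger, shaker, siphon, coasters from where it was at the start of the episode above 0.02 m or angle between any of tumbler_1, tumbler_2, tumbler_3, jigger, shaker, siphon, coasters's own z axis and vertical above 0.35 rad).
It also fails if it takes over 48 s, if anything falls off the work surface, if the arm or the gripper's body presses on something with over 40 N, if the wrist force passes 120 N, or if a joint passes its speed limit or range.

## Robot

A 7-joint arm with a two-finger parallel gripper is mounted at the origin on the work surface. World frame = base frame: x ahead of the robot, y to its left, z up, the work surface at z = 0. Lengths are in m, angles in rad, forces in N, time in s.
With the tool pointing down it reaches from about 0.4 to 0.85 m from the base axis. Payload 10.4 kg.
Tool frame: the origin (TCP) lies where the fingers leave the gripper's body, on its centre line; the fingertips stand 73 mm ahead of it and the grasp point (between the pads) lies 54 mm ahead of it; z points along the fingers, y is the line along which they close (so a half turn about z gives the same grasp; the last joint's range is limited). The gripper opens to 85 mm and grips with 20 to 120 N. Pads are 22 mm wide; open, the fingers measure 114 mm over their backs; the gripper's body (76 mm by 85 mm) begins 54 mm behind the grasp point. The pads swing forward as they close: fully open they stand 13 mm farther back than shut.
Start: joints at [1.23, 0.332, -0.065, 1.46, 0.022, 1.35, -0.088], TCP at [0.195, -0.594, 0.304] pointing down, gripper open.
Joint ranges: [-2.6, 2.6], [-0.5, 2.12], [-1.47, 1.34], [0.16, 2.42], [-1.27, 4.41], [0.06, 2.06], [-2.6, 2.6]. Speed limits (rad/s): [2.22, 2.22, 2.79, 2.79, 3.14, 3.14, 3.14].

## Interface

Orientations are given as a unit quaternion [x, y, z, w].
In Python, from workcell import manip, camera gives the robot as it stands. The module is installed in compiled form; this text tells all that it offers.
- The arm moves only by the shell command python3 -m creep 'ROWS' [OPENING] [FORCE]. ROWS is JSON, a list of rows, each a list of 2 entries, a list of its own where there are three numbers: the shift along the tool's x, y, z in mm, then the turn about the tool's z in rad. In form: [[[tx, ty, tz], twist], ...]. A call has 1 to 5 rows; each row is the pose to reach, as a shift and turn from the pose commanded when the call began, along the tool's axes at that moment; what a row does not reach only later rows make up. A row lasts 1/12 s, in which the tool goes at most 41.7 mm and 7.16 degrees, less where a joint would pass 70% of its speed; a pose out of reach is approached as far as the arm can. A call with a gripper value outside its range is refused whole. OPENING is the opening, from 0 (shut) to 1 (fully open), set as the call begins (- or left out, the last holds). The fingers move at their own pace and stop on an object; FORCE is the grip in N (left out, the last holds). Time passes only in rows, so rows that repeat a pose let the fingers close. It gives the time, the measured TCP pose, the force, the opening and the grip force at its end, in the units of the state.
- manip.get_obs(): the state, without advancing time (a new reading comes with each control period).
- camera(name): name is "scene" or "side" or "wrist"; returns a dict with "pixels" (480x640x3 uint8, red, green, blue), "z_map" (480x640 float32, m along the optical axis (not along the pixel's ray), 0 where there is no reading), "fx", "fy", "cx", "cy" (pixels), "distortion" ([k1, k2, p1, p2, k3] as OpenCV has them; the pictures are not rectified), "extrinsics" (4x4, takes a point from world to camera coordinates). Camera axes: x right, y down, z forward; pixel columns grow to the right and rows downward; lengths in m; the calibration is good to about 2 mm. A picture is of the moment at which its call begins.
- manip.hand_in(): hands the job in; it is judged then, once.
The state is a dict: "clock": time; "joint_pos": joint angles; "joint_velocities": joint speeds; "tau": joint torques, N m; "position": TCP position; "ee_rot": TCP orientation; "ft_force": force on the tool from outside, world axes, zero at the start; "torque": the same for the moment, N m; "grip_width": opening from 0.0 (shut) to 1.0 (fully open); "grasp_force": force on a finger pad.
Only numpy, scipy, OpenCV 4.12 (cv2) and the standard library are available. Lean on these libraries where they do the work, as an engineer would, in place of code of your own. Each camera call takes 0.05 s, during which the arm holds its last target. There are 200 camera calls.

## Working session

There is one attempt and no reset: what is moved stays moved. The work goes in short steps, Python scripts to look and compute and a shell command to move; the robot and the scene stay as the last step left them, time stands still between calls to the robot, and variables do not carry over. Pictures are saved under pics/ and viewed, at most 10 in all, crops included, and the job is handed in when it is done.

```bash
mkdir -p pics; cat > h.py <<'E'
import numpy as np, cv2
from workcell import manip, camera
def K(c): return np.array([[c['fx'],0,c['cx']],[0,c['fy'],c['cy']],[0,0,1.]])
def cloud(c):
    h,w=c['z_map'].shape; u,v=np.meshgrid(np.arange(w),np.arange(h))
    p=cv2.undistortPoints(np.stack([u,v],-1).reshape(-1,1,2).astype(float),K(c),np.array(c['distortion'])).reshape(h,w,2)
    z=c['z_map'][...,None]; P=np.concatenate([p*z,z],-1); T=np.linalg.inv(c['extrinsics'])
    W=P@T[:3,:3].T+T[:3,3]; W[c['z_map']<=0]=np.nan; return W
def save(c,n): cv2.imwrite('pics/'+n,c['pixels'][...,::-1])
E
python3 - <<'E'
from h import *
for n in('scene','side'):
    c=camera(n); save(c,n+'0.png'); np.save(n+'0.npy',cloud(c)); np.save(n+'0rgb.npy',c['pixels'])
    print(n,np.linalg.inv(c['extrinsics'])[:3,[2,3]].T.round(2))
o=manip.get_obs();print(o['clock'],o['position'],o['ee_rot'],o['grip_width'])
E
```

```text
scene [[-0.84 -0.02 -0.55]
 [ 1.65  0.04  0.81]]
side [[ 0.48 -0.51 -0.72]
 [-0.16  0.77  1.21]]
0.1 [ 0.19521351 -0.59348161  0.30321468] [ 9.87404352e-01  1.58215876e-01 -1.25793897e-04 -6.06136158e-04] 0.9985949525518032
```

View pics/scene0.png

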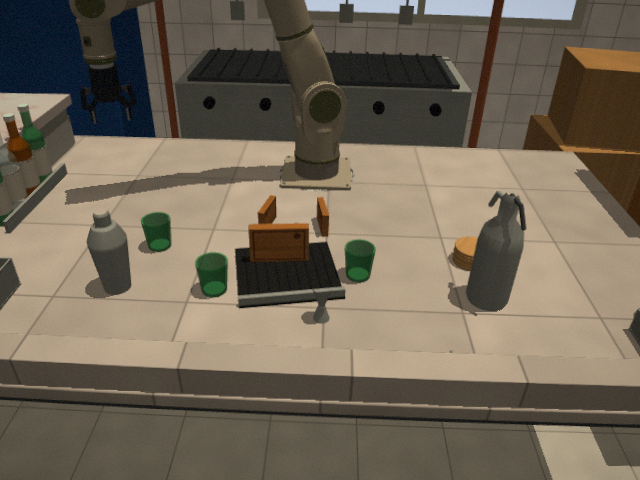

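View pics/side0.png

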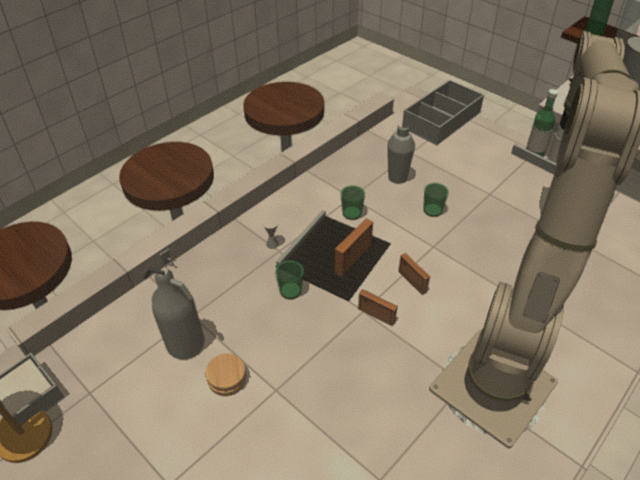

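The scene view shows the board at about (279,243) on the mat. There is a tumbler on each side at (212,275) and (360,260), and the jigger at (321,305) is beyond the stop. Two smaller boards stand on the robot's side, at (267,212) and (323,216). The side view agrees, with the board at (355,248).

```bash
python3 - <<'E'
from h import *
for n,seed in(('scene',[(279,243),(267,212),(323,216)]),('side',[(355,248),(413,273),(377,307)])):
    W=np.load(n+'0.npy'); I=np.load(n+'0rgb.npy'); hsv=cv2.cvtColor(I,cv2.COLOR_RGB2HSV)
    m=cv2.inRange(hsv,(3,110,20),(18,255,255))
    k,l,s,_=cv2.connectedComponentsWithStats(m)
    for i in range(1,k):
        if s[i,4]<80: continue
        p=W[l==i]; p=p[~np.isnan(p[:,0])]
        if len(p)<50 or abs(p[:,0].mean()-.6)>.4 or abs(p[:,1].mean())>.4: continue
        q=p[p[:,2]>np.percentile(p[:,2],97)-.006]
        r=cv2.minAreaRect((p[:,:2]*1000).astype(np.float32))
        print(n,s[i],'lo',np.percentile(p,3,axis=0).round(3),'hi',np.percentile(p,97,axis=0).round(3),'rect',np.round(r[0]),np.round(r[1]),round(r[2],1),'top',np.round(cv2.minAreaRect((q[:,:2]*1000).astype(np.float32))[0]),np.round(cv2.minAreaRect((q[:,:2]*1000).astype(np.float32))[1:][0]),cv2.minAreaRect((q[:,:2]*1000).astype(np.float32))[2])
    # mat: dark low-z
    m=((hsv[...,2]<60)&(abs(W[...,2]-.006)<.012)&(abs(W[...,1])<.35)&(W[...,0]>.35)&(W[...,0]<.95)).astype(np.uint8)
    k,l,s,_=cv2.connectedComponentsWithStats(m); i=1+s[1:,4].argmax(); p=W[l==i]
    r=cv2.minAreaRect((p[:,:2]*1000).astype(np.float32)); print('mat',s[i],r,cv2.boxPoints(r).round(),p[:,2].mean())
    # stop: z .018-.03 above, near mat
    S=(W[...,2]>.02)&(W[...,2]<.032)&(hsv[...,1]<60)&(abs(W[...,1]-p[:,1].mean())<.14)&(W[...,0]>p[:,0].mean()+.08)&(W[...,0]<p[:,0].mean()+.15)
    q=W[S]; print('stop n',len(q),cv2.minAreaRect((q[:,:2]*1000).astype(np.float32)) if len(q) else '')
    # tall others
    for nm,a in(('green',cv2.inRange(hsv,(50,90,20),(90,255,255))),):
        k,l,s,_=cv2.connectedComponentsWithStats(a)
        for i in range(1,k):
            if s[i,4]>150:
                p=W[l==i]; p=p[~np.isnan(p[:,0])]
                if len(p): print('green',s[i],np.percentile(p,[3,97],axis=0).round(3).tolist())
E
```

```text
scene [ 249  195   60   68 2640] lo [ 0.321 -0.147  0.007] hi [ 0.539 -0.008  0.107] rect [349. -98.] [383. 168.] 3.8 top [519. -78.] [ 36. 148.] 8.054335594177246
scene [317 197  12  39 349] lo [0.275 0.013 0.002] hi [0.401 0.045 0.071] rect [284.  28.] [241.  34.] 0.5 top [348.  27.] [107.  19.] 11.168522834777832
scene [453 237  25  34 628] lo [0.447 0.378 0.003] hi [0.557 0.43  0.062] rect [499. 398.] [ 52. 285.] 73.3 top [634. 381.] [ 2. 15.] 71.90335845947266
mat [ 236  242  105   53 3645] ((554.3292236328125, -58.28425598144531), (201.242919921875, 249.1667938232422), 11.44040298461914) [[ 431.   44.]
 [ 480. -200.]
 [ 678. -160.]
 [ 628.   84.]] 0.007663823847085269
stop n 559 ((681.9151000976562, -36.01146697998047), (18.81885528564453, 243.17503356933594), 11.598785400390625)
green [ 21 111  24  39 437] [[0.114, -0.909, 0.131], [0.154, -0.866, 0.235]]
green [141 213  29  38 861] [[0.44, -0.438, 0.009], [0.51, -0.373, 0.085]]
green [345 240  30  42 935] [[0.538, 0.094, 0.008], [0.607, 0.154, 0.086]]
green [ 196  253   31   44 1051] [[0.617, -0.254, 0.009], [0.686, -0.191, 0.
[... 333 characters left out ...]
ide [359 290  38  35 728] lo [0.294 0.021 0.01 ] hi [0.389 0.046 0.074] rect [343.  32.] [104.  24.] 11.0 top [344.  31.] [103.  21.] 9.692550659179688
mat [ 287  216  102   84 3687] ((565.80078125, -52.88801574707031), (229.798828125, 253.54122924804688), 11.102288246154785) [[ 429.   49.]
 [ 477. -199.]
 [ 703. -155.]
 [ 654.   94.]] 0.007160318365711377
stop n 315 ((680.4619750976562, -30.420677185058594), (17.41434669494629, 249.46060180664062), 10.992194175720215)
green [586   0  27  34 413] [[0.423, -1.444, 0.271], [0.48, -1.406, 0.398]]
green [539 107  15  20 170] [[0.343, -0.897, 0.148], [0.39, -0.866, 0.198]]
green [281 278  19  19 210] [[0.536, 0.123, 0.018], [0.569, 0.159, 0.085]]
```

```bash
python3 -m creep '[[[30,-28,0],0],[[60,-56,0],0],[[90,-84,0],0],[[120,-112,0],0],[[150,-140,0],0]]' 1; python3 -m creep '[[[30,-28,0],0],[[60,-56,0],0],[[90,-84,0],0],[[120,-112,0],0],[[150,-140,0],0]]'
```

```text
clock: 0.52
position: [0.2945, -0.4119, 0.3036]
ee_rot: [0.987, 0.158, -0.0, -0.0]
ft_force: [1.3, -0.9, -0.1]
grip_width: 0.995
grasp_force: 0.0
clock: 0.93
position: [0.3931, -0.232, 0.3038]
ee_rot: [0.987, 0.158, -0.0, 0.0]
ft_force: [1.7, -0.6, -0.2]
grip_width: 0.999
grasp_force: 0.0
```

```bash
python3 -m creep '[[[30,-28,0],0],[[60,-56,0],0.06],[[90,-84,0],0.12],[[120,-112,0],0.19],[[125,-117,0],0.19]]'; python3 - <<'E'
from h import *
c=camera('wrist'); save(c,'w1.png'); np.save('w1.npy',cloud(c)); 
W=cloud(c)
m=cv2.inRange(cv2.cvtColor(c['pixels'],cv2.COLOR_RGB2HSV),(3,100,20),(20,255,255))>0
for lo,hi,n in((.098,.115,'top'),):
    p=W[m&(W[...,2]>lo)&(W[...,2]<hi)]; print(n,len(p),cv2.minAreaRect((p[:,:2]*1000).astype(np.float32)) if len(p)>9 else '')
o=manip.get_obs();print(o['position'],o['ee_rot'])
E
```

```text
clock: 1.35
position: [0.477, -0.0768, 0.3041]
ee_rot: [0.998, 0.065, 0.001, -0.001]
ft_force: [-0.4, 0.8, -0.2]
grip_width: 0.999
grasp_force: 0.0
top 6527 ((518.6795043945312, -78.4515609741211), (26.606456756591797, 149.96279907226562), 5.675515174865723)
[ 0.47648023 -0.07846817  0.3038905 ] [ 9.97760290e-01  6.68857591e-02  3.54621413e-04 -7.57141538e-04]
```

View pics/w1.png

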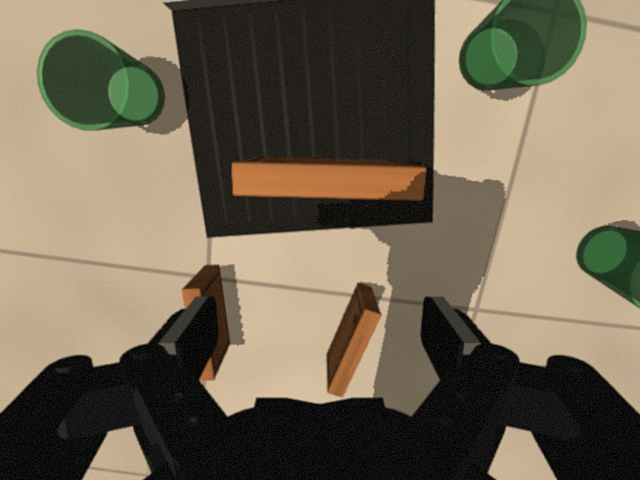

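The wrist view shows the board's top edge clear ahead of the fingers, at rows 160–200, with the small boards behind it. I'll descend behind the board.

```bash
python3 -m creep '[[[0,4,40],0.035],[[0,4,80],0.035],[[0,4,120],0.035],[[0,4,152],0.035],[[0,4,152],0.035]]'; python3 -m creep '[[[4,0,0],0],[[8,0,0],0],[[12,0,0],0],[[15,0,0],0],[[18,0,0],0]]'
```

```text
clock: 1.82
position: [0.4717, -0.0879, 0.1461]
ee_rot: [0.999, 0.046, -0.005, -0.001]
ft_force: [-1.4, 0.3, -0.2]
grip_width: 1.001
grasp_force: 0.0
clock: 2.23
position: [0.4946, -0.0862, 0.1534]
ee_rot: [0.999, 0.046, 0.001, 0.0]
ft_force: [-0.3, -0.5, -0.3]
grip_width: 0.998
grasp_force: 0.0
```

```bash
python3 -m creep '[[[3,0,0],0],[[6,0,0],0],[[9,0,0],0],[[12,0,0],0],[[15,0,0],0]]';  python3 -m creep '[[[3,0,0],0],[[6,0,0],0],[[9,0,0],0],[[12,0,0],0],[[12,0,0],0]]'; python3 - <<'E'
from h import *
c=camera('side'); save(c,'s2.png'); W=cloud(c)
m=cv2.inRange(cv2.cvtColor(c['pixels'],cv2.COLOR_RGB2HSV),(3,110,20),(18,255,255))>0
p=W[m&(abs(W[...,1]+.07)<.12)&(W[...,0]>.45)&(W[...,0]<.75)]
print(np.percentile(p,[2,50,98],axis=0).round(3))
E
```

```text
clock: 2.65
position: [0.5087, -0.0846, 0.1519]
ee_rot: [0.999, 0.046, 0.0, 0.0]
ft_force: [0.3, 0.8, -0.4]
grip_width: 1.001
grasp_force: 0.1
clock: 3.07
position: [0.5208, -0.0835, 0.1519]
ee_rot: [0.999, 0.046, 0.0, -0.0]
ft_force: [-0.0, 0.8, 0.1]
grip_width: 0.999
grasp_force: 0.0
[[ 0.505 -0.147  0.007]
 [ 0.526 -0.045  0.057]
 [ 0.561  0.001  0.111]]
```

```bash
python3 -m creep '[[[3,0,0],0],[[6,0,0],0],[[9,0,0],0],[[12,0,0],0],[[12,0,0],0]]'; cat > look.py <<'E'
from h import *
import sys
c=camera('side'); save(c,sys.argv[1]); W=cloud(c)
m=cv2.inRange(cv2.cvtColor(c['pixels'],cv2.COLOR_RGB2HSV),(3,110,20),(18,255,255))>0
p=W[m&(abs(W[...,1]+.07)<.13)&(W[...,0]>.45)&(W[...,0]<.75)]
print(len(p),np.percentile(p,[2,50,98],axis=0).round(3).tolist())
q=p[abs(p[:,2]-np.percentile(p[:,2],90))<.005]
r=cv2.minAreaRect((q[:,:2]*1000).astype(np.float32)); print(r)
a=.196; R=np.array([[np.cos(a),np.sin(a)],[-np.sin(a),np.cos(a)]])
print('corners in stop frame',((cv2.boxPoints(r)-[674,-31.5])@R.T).round(1).tolist())
E
python3 look.py s3.png
```

```text
clock: 3.53
position: [0.5328, -0.0824, 0.152]
ee_rot: [0.999, 0.046, 0.0, -0.0]
ft_force: [-0.2, -0.0, -0.4]
grip_width: 1.001
grasp_force: 0.0
1455 [[0.525, -0.145, 0.007], [0.566, -0.047, 0.032], [0.633, 0.007, 0.143]]
((581.6155395507812, -67.79043579101562), (102.47480010986328, 154.5528106689453), 6.041224002838135)
corners in stop frame [[-141.7, 64.0], [-155.7, -89.9], [-53.6, -99.2], [-39.7, 54.7]]
```

View pics/s3.png

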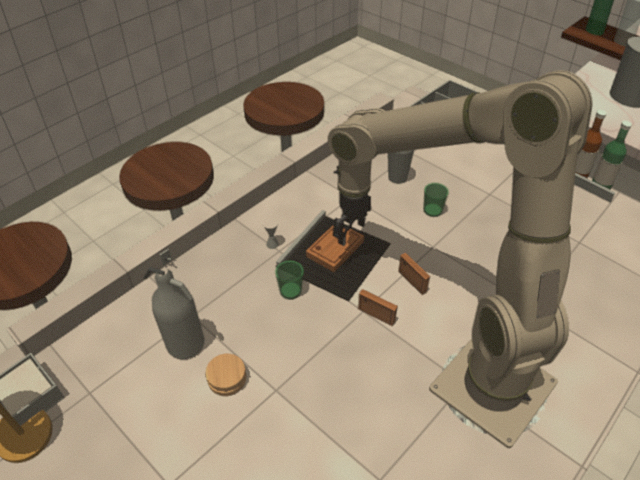

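The board lies flat in the side view at (335,248), with its far edge about 40–54 mm short of the stop. Next I back off, lower, turn to the mat's yaw and push.

```bash
python3 -m creep '[[[-15,0,0],0],[[-30,-2,0],-0.05],[[-30,-2,22],-0.104],[[-30,-2,45],-0.104],[[-30,-2,67],-0.104]]'; python3 -m creep '[[[0,0,0],0]]'; python3 - <<'E'
from h import *
c=camera('wrist'); save(c,'w4.png'); c=camera('scene'); W=cloud(c)
# finger tips: lowest dark points above board level near TCP
o=manip.get_obs();p=o['position'];print(p,o['ft_force'])
cv2.imwrite('pics/sc4.png',cv2.resize(c['pixels'][190:340,180:400,::-1],None,fx=3.5,fy=3.5))
E
```

```text
clock: 4.0
position: [0.5021, -0.0836, 0.0845]
ee_rot: [0.995, 0.098, 0.001, 0.0]
ft_force: [-0.4, -0.7, 0.2]
grip_width: 1.001
grasp_force: 0.0
clock: 4.08
position: [0.4998, -0.0832, 0.0815]
ee_rot: [0.995, 0.098, -0.003, -0.001]
ft_force: [-0.8, 0.5, -1.1]
grip_width: 0.998
grasp_force: 0.0
[ 0.50194832 -0.08309548  0.0849571 ] [1.11133004 0.41791289 0.42039126]
```

View pics/w4.png

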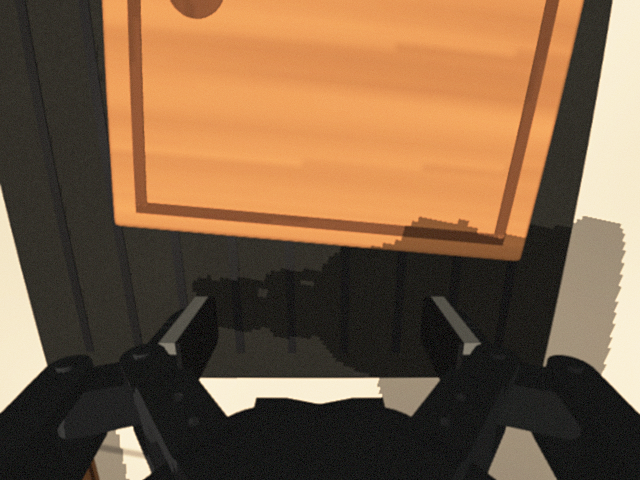

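View pics/sc4.png

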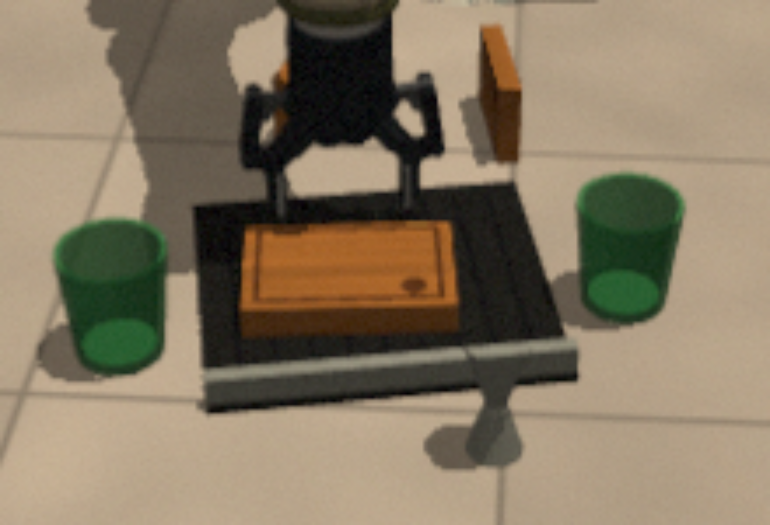

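The fingers stand clear behind the board, with tips at crop (280,215) and (410,207). I'll check the tip height from depth before pushing.

```bash
python3 - <<'E'
from h import *
c=camera('scene'); W=cloud(c)
for u0,v0 in((260,251),(297,248)):
    for v in range(v0-6,v0+3): print(v,(W[v,u0-1:u0+2]*1000).round().astype(int).tolist(), c['pixels'][v,u0].tolist())
E
```

```text
245 [[520, -129, 47], [524, -126, 50], [519, -124, 46]] [63, 58, 55]
246 [[519, -130, 43], [518, -127, 43], [521, -124, 45]] [62, 60, 54]
247 [[521, -129, 41], [520, -127, 41], [520, -124, 41]] [64, 59, 56]
248 [[524, -129, 41], [520, -127, 38], [519, -125, 37]] [62, 62, 57]
249 [[522, -130, 36], [522, -127, 36], [521, -124, 35]] [61, 59, 52]
250 [[521, -130, 32], [523, -127, 34], [516, -125, 29]] [64, 59, 55]
251 [[492, -134, 9], [486, -133, 5], [488, -130, 6]] [50, 47, 44]
252 [[497, -134, 9], [496, -131, 8], [491, -129, 5]] [17, 18, 9]
253 [[498, -134, 7], [496, -131, 5], [500, -128, 9]] [7, 21, 9]
242 [[500, -36, 47], [501, -33, 48], [499, -31, 46]] [31, 33, 29]
243 [[504, -35, 46], [499, -33, 43], [499, -31, 43]] [39, 40, 37]
244 [[506, -35, 45], [500, -33, 41], [493, -31, 36]] [35, 34, 32]
245 [[501, -36, 39], [497, -33, 36], [498, -31, 37]] [36, 31, 31]
246 [[508, -35, 40], [458, -36, 7], [462, -33, 9]] [40, 37, 34]
247 [[503, -36, 33], [465, -35, 8], [466, -33, 9]] [46, 44, 39]
248 [[503, -36, 30], [464, -36, 4], [469, -33, 7]] [40, 39, 33]
249 [[472, -38, 6], [473, -35, 7], [477, -32, 10]] [36, 33, 30]
250 [[478, -37, 7], [479, -35, 8], [478, -32, 7]] [25, 21, 23]
```

The open tips stand at about 28 mm, so they overlap the board by only about 4 mm. I'll half close the fingers, which lowers the tips to between 12 and 28 mm, and push.

```bash
python3 -m creep '[[[0,0,0],0],[[0,0,0],0],[[0,0,0],0],[[0,0,0],0],[[0,0,0],0]]' 0.45 20; python3 -m creep '[[[4,0,0],0],[[8,0,0],0],[[12,0,0],0],[[15,0,0],0],[[18,0,0],0]]';  python3 -m creep '[[[3,0,0],0],[[6,0,0],0],[[9,0,0],0],[[12,0,0],0],[[15,0,0],0]]'; python3 look.py s5.png
```

```text
clock: 4.65
position: [0.5024, -0.0834, 0.0853]
ee_rot: [0.995, 0.098, 0.0, 0.0]
ft_force: [0.7, -0.4, 0.2]
grip_width: 0.455
grasp_force: 0.0
clock: 5.07
position: [0.5203, -0.0796, 0.0849]
ee_rot: [0.995, 0.098, -0.0, -0.0]
ft_force: [-1.9, -0.8, 0.8]
grip_width: 0.453
grasp_force: 1.5
clock: 5.48
position: [0.5348, -0.0768, 0.0848]
ee_rot: [0.995, 0.098, -0.0, 0.0]
ft_force: [-1.5, -0.6, -0.5]
grip_width: 0.45
grasp_force: 0.7
1232 [[0.532, -0.128, 0.007], [0.6, -0.034, 0.032], [0.654, 0.014, 0.115]]
((590.9723510742188, -63.1767578125), (107.0799560546875, 151.20169067382812), 8.96556568145752)
corners in stop frame [[-138.1, 62.8], [-144.1, -88.3], [-37.1, -92.6], [-31.1, 58.5]]
```

Contact is made and the board is turning square. I'll keep pushing.

```bash
python3 -m creep '[[[3,0,0],0],[[6,0,0],0],[[9,0,0],0],[[12,0,0],0],[[15,0,0],0]]';  python3 -m creep '[[[3,0,0],0],[[6,0,0],0],[[9,0,0],0],[[10,0,0],0],[[10,0,0],0]]'; python3 look.py s6.png
```

```text
clock: 5.95
position: [0.5495, -0.0737, 0.0849]
ee_rot: [0.995, 0.098, -0.0, -0.0]
ft_force: [-0.9, -0.4, 0.2]
grip_width: 0.45
grasp_force: 1.0
clock: 6.37
position: [0.5596, -0.0717, 0.085]
ee_rot: [0.995, 0.098, 0.0, -0.0]
ft_force: [0.1, -0.7, -0.2]
grip_width: 0.448
grasp_force: 0.0
1196 [[0.555, -0.12, 0.009], [0.622, -0.026, 0.033], [0.676, 0.021, 0.118]]
((616.4804077148438, -57.705406188964844), (102.95381927490234, 153.5707244873047), 11.289789199829102)
corners in stop frame [[-113.1, 62.2], [-112.9, -91.3], [-10.0, -91.2], [-10.1, 62.3]]
```

```bash
python3 -m creep '[[[2,0,0],0],[[4,0,0],0],[[6,0,0],0],[[7,0,0],0],[[7,0,0],0]]'; python3 -m creep '[[[1,0,0],0],[[2,0,0],0],[[3,0,0],0],[[3,0,0],0]]'; python3 look.py s7.png
```

```text
clock: 6.83
position: [0.5662, -0.0705, 0.0849]
ee_rot: [0.995, 0.098, 0.0, 0.0]
ft_force: [-0.7, -0.6, 0.1]
grip_width: 0.449
grasp_force: 0.5
clock: 7.17
position: [0.5691, -0.07, 0.0849]
ee_rot: [0.995, 0.098, 0.0, 0.0]
ft_force: [-1.5, -0.9, 0.4]
grip_width: 0.447
grasp_force: 0.9
1131 [[0.566, -0.115, 0.009], [0.631, -0.024, 0.032], [0.68, 0.022, 0.104]]
((624.331298828125, -56.608009338378906), (104.12316131591797, 153.0732421875), 11.252144813537598)
corners in stop frame [[-105.7, 61.6], [-105.6, -91.5], [-1.5, -91.5], [-1.6, 61.6]]
```

```bash
python3 -m creep '[[[1,0,0],0],[[2,0,0],0],[[2,0,0],0]]'; python3 -m creep '[[[1,0,0],0],[[2,0,0],0],[[2,0,0],0]]'
```

```text
clock: 7.47
position: [0.5695, -0.07, 0.0847]
ee_rot: [0.995, 0.098, -0.002, 0.0]
ft_force: [-10.6, -2.4, 8.8]
grip_width: 0.453
grasp_force: 5.5
clock: 7.72
position: [0.5699, -0.07, 0.0844]
ee_rot: [0.995, 0.098, -0.004, 0.001]
ft_force: [-19.6, -3.4, 15.2]
grip_width: 0.451
grasp_force: 9.8
```

The force rose to 20 N with no further travel, so the board is against the stop. I'll back off and check.

```bash
python3 -m creep '[[[-10,0,0],0],[[-30,0,0],0],[[-45,0,-30],0],[[-45,0,-70],0],[[-45,0,-110],0]]'; python3 - <<'E'
from h import *
c=camera('wrist'); save(c,'w8.png'); W=cloud(c); hsv=cv2.cvtColor(c['pixels'],cv2.COLOR_RGB2HSV)
m=(hsv[...,0]<22)&(hsv[...,1]>100)&(abs(W[...,2]-.032)<.006)&(W[...,0]>.5)
r=cv2.minAreaRect((W[m][:,:2]*1000).astype(np.float32)); print(r)
print(manip.get_obs()['position'])
c=camera('scene'); cv2.imwrite('pics/sc8.png',cv2.resize(c['pixels'][190:340,180:400,::-1],None,fx=3.5,fy=3.5))
E
python3 look.py s8.png
```

```text
clock: 8.13
position: [0.5276, -0.078, 0.1957]
ee_rot: [0.995, 0.098, -0.001, -0.0]
ft_force: [1.6, -0.0, -0.2]
grip_width: 0.443
grasp_force: 0.0
((628.3228759765625, -58.02665710449219), (100.48878479003906, 150.83580017089844), 11.215182304382324)
[ 0.53162182 -0.07770266  0.20441894]
1562 [[0.567, -0.132, 0.007], [0.621, -0.048, 0.032], [0.678, 0.021, 0.039]]
((625.173583984375, -55.69519805908203), (102.78588104248047, 154.6869659423828), 11.242061614990234)
corners in stop frame [[-104.0, 63.1], [-104.0, -91.6], [-1.2, -91.6], [-1.2, 63.1]]
```

View pics/w8.png

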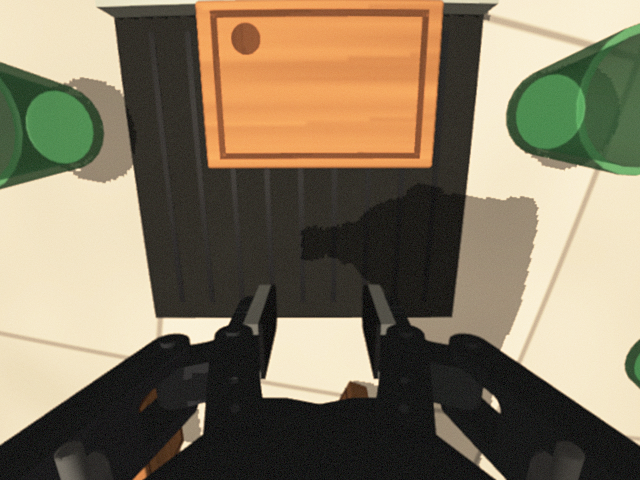

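View pics/sc8.png

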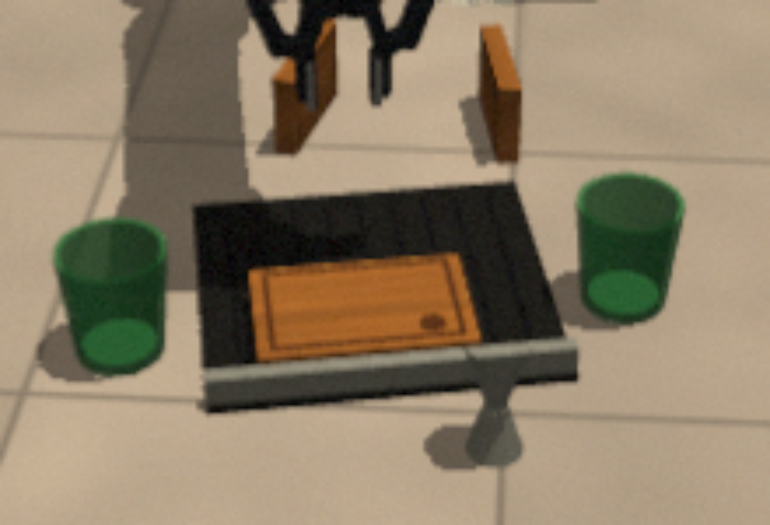

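Both views show the board flat, with its far edge flush against the stop (scene crop from (258,358) to (480,345)). The glasses and jigger haven't moved and the robot is clear. I'm handing in.

```bash
python3 -m creep '[[[0,0,0],0],[[0,0,0],0],[[0,0,0],0]]'; python3 -c "
from workcell import manip
print(manip.hand_in())"
```

```text
clock: 8.53
position: [0.5281, -0.0779, 0.1936]
ee_rot: [0.995, 0.098, -0.001, -0.0]
ft_force: [0.6, -0.1, -0.2]
grip_width: 0.451
grasp_force: 0.0
the job is handed in; nothing more can be done
None
```

The job is handed in, verdict not shown: the board was tipped flat and pushed flush against the stop, about 15 mm off the mat's middle line, with the nearby glasses and jigger unmoved.

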